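Clip the snap-hook pull handle onto the tray carrier

ROBOT

A 6-joint arm with a two-finger parallel gripper is mounted at the origin on the work surface. World frame = base frame: x ahead of the robot, y to its left, z up, the work surface at z = 0. Lengths are in m, angles in degrees, forces in N, time in s.
With the tool pointing down it reaches from about 0.375 to 0.75 m from the base axis. Payload 9 kg.
Tool frame: the origin (TCP) lies where the fingers leave the gripper's body, on its centre line; the fingertips stand 73 mm ahead of it and the grasp point (between the pads) lies 54 mm ahead of it (robot.tip_reach is the distance from the TCP to the fingertips, in m); z points along the fingers, y is the direction in which the jaws open and shut (so a half turn about z gives the same grasp; the last joint's range is limited). The gripper opens to 85 mm and grips with 20 to 120 N. Pads are 22 mm wide; open, the fingers measure 114 mm over their backs; the gripper's body (76 mm by 85 mm) begins 54 mm behind the grasp point. The pads swing forward as they close: fully open they stand 13 mm farther back than shut.
Start: joints at [-82.89, 5.964, 5.575, 89.605, 0, 77.527], TCP at [0.201, -0.565, 0.304] pointing down, gripper open.
Joint ranges: [-171.21, 171.21], [-48.23, 106.86], [-62.78, 66.21], [-105.2, 120.99], [-86.42, 89.51], [-180, 180]. Speed limits (degrees/s): [127.2, 127.2, 147.25, 180, 180, 180].

INTERFACE

Orientations are given as [roll, pitch, yaw] about the fixed x, y, z axes, in that order (R = Rz(yaw) Ry(pitch) Rx(roll)).
In Python, from plant import robot gives the robot as it stands. Calls block until the motion is done:
- robot.move_pose(position, orientation): joint-space move of the TCP to a pose.
- robot.line_to(position, vel=0.15, rotation=None, guard=None): straight line of the TCP; rotation=None keeps the orientation; vel is the mean speed in m/s. With guard (N) it stops when the force on the tool has changed by that much, and returns True; else False.
- robot.goto_joints(angles): joint-space move.
- robot.set_gripper(opening): finger opening in m; the grip force is fixed at half the most; returns when the fingers have stopped.
- robot.pause(seconds).
- robot.ik(position, orientation): joint angles nearest the present ones, or None.
- robot.observe(): the state.
- robot.grab_frame(name): name is "scene" or "top" or "wrist"; returns the picture (480x640x3 uint8, blue, green, red); there is no depth.
- robot.get_calibration(name): a dict with "vertical_fov" (degrees; the focal length in pixels is half the picture's height over the tangent of half this angle, whatever the lens; pixels are square), "cx", "cy" (the principal point, pixels), "k1" (the pictures are not rectified: a ray, as slopes to the right and down, at radius r is drawn at 1 + k1 r^2 times it, then the intrinsics apply), "rvec" (rotation vector, rad) and "tvec" (3), from world to camera coordinates, as OpenCV has them. Camera axes: x right, y down, z forward; pixel columns grow to the right and rows downward; lengths in m; the calibration is good to about 2 mm. A picture is of the moment at which its call begins: read the wrist's pose just before it. get_calibration takes no time and is no camera call; for the wrist camera it gives the pose at the moment of the call.
A pose or a line that the arm cannot do raises robot.IKError and nothing moves.
- robot.job_done(): hands the job in, once; it reports no verdict.
The state is a dict: "time": time; "q": joint angles; "qvel": joint speeds; "joint_torque": joint torques, N m; "tool_pos": TCP position; "tcp_rot": TCP orientation; "ft_force": force on the tool from outside, world axes, zero at the start; "torque": the same for the moment, N m; "gripper_width": finger opening in m.
Only numpy, scipy, OpenCV 4.12 (cv2) and the standard library are available. Lean on these libraries where they do the work, as an engineer would, in place of code of your own. Each camera call takes 0.05 s, during which the arm holds its last target. There are 200 camera calls.

TASK

Take the wooden pull handle with the sprung snap hook (not the plain open hook) and clip it onto the upright bar of the bracket on the carrier that holds the round lacquered trays (not the tins): push the gate straight against the bar until the bar is inside the hook and the gate has sprung fully shut. Leave it clipped, lying flat on the bench, and let go.

Things in the scene. Friction and masses are not known exactly. Their poses are not given: they have to be found in the camera images.
- pull_hook: Pull handle with a snap hook, 0.14 to 0.23 kg, lying flat on the bench. Origin: centre of the wooden handle's underside; +x along the handle to the hook, z up. Handle 110 long (x -55 to 55), 26 wide, 30 high; balances near x = 36. Steel bow of 9 mm round bar, centred 15 above the underside: back web at x = 72, side bars at y = 29 and -29, front end x = 152, mouth facing +x.
- gate (a joint): The hook's gate, a dark 40 mm bar across the mouth at x = 140 of the handle's frame, hinged about z at y = -22. 0 = shut; up to 1.5 rad as it swings inwards, towards the handle; never outwards. A spring shuts it: pushed in its middle it gives at about 3 N, and under 10 N takes it past. Push so that the eye's bar enters centred between y = -9 and 9 (best 0).
- hook_home (a point): Point inside the snap hook's bow, at x = 87, y = 0, 15 above the handle's underside, axes as the handle. The bar is home when its axis is within about 6 mm of here: it is then nearly at the back web and the gate springs shut behind it. The gate lies 53 ahead of this point, the bow's front end 65 ahead.
- tray_eye (a point): On the axis of the upright bar (8 thick, 60 high, rigid) of the tray carrier's bracket, 30 above the bench. x points level from bar to carrier, the way to push; z up. Carrier: fixed wooden box 200 x 260, 55 high, its front 95 behind the bar, joined by a strap 4 high on the bench and a bar overhead, underside 48 high: push with the handle's underside 0 to 20 above the bench.

How it is judged (in metres and radians):
At the end, for the whole second after the job is handed in: The tray carrier's upright bar is inside the snap hook's bow (between its back web, side bars and gate), the gate is shut to within 0.12 rad, and the handle lies flat on the bench (underside within 12 mm of it, tilted less than 10 degrees), at rest (value of joint gate below 0.12 rad and x of tray_eye in the frame of pull_hook between 0.074 and 0.136 m and y of tray_eye in the frame of pull_hook between -0.027 and 0.027 m and height (world z) of pull_hook below 0.012 m and angle between pull_hook's own z axis and vertical below 0.175 rad and linear speed of pull_hook below 0.02 m/s); the robot touches nothing.
It also fails if it takes over 38 s, if anything falls off the work surface, if the arm or the gripper's body presses on something with over 40 N, if the wrist force passes 120 N, or if a joint passes its speed limit or range.

## Working session

There is one attempt and no reset: what is moved stays moved. The work goes in short steps, each a Python script; the robot and the scene stay as the last script left them, time stands still between calls to the robot, and variables do not carry over. Pictures are saved under pics/ and viewed, about 8 in all and at most 12, crops included, and the job is handed in when it is done.

```bash
mkdir -p pics
cat > h.py <<'E'
import numpy as np, cv2
from plant import robot
def cal(n):
    c=robot.get_calibration(n); R=cv2.Rodrigues(np.array(c["rvec"],float))[0]; t=np.array(c["tvec"],float).ravel()
    f=240/np.tan(np.radians(c["vertical_fov"])/2); return c,R,t,f
def pix2w(C,u,v,z):
    c,R,t,f=C; d=np.array([(u-c["cx"])/f,(v-c["cy"])/f]); s=d.copy()
    for _ in range(30): s=d/(1+c["k1"]*(s@s))
    r=R.T@np.array([s[0],s[1],1]); o=-R.T@t
    return o+r*(z-o[2])/r[2]
def w2pix(C,p):
    c,R,t,f=C; q=R@np.array(p)+t; s=q[:2]/q[2]; s=s*(1+c["k1"]*(s@s)); return s*f+[c["cx"],c["cy"]]
E
python3 - <<'E'
from h import *
for n in("top","scene"):
    cv2.imwrite(f"pics/{n}1.png",robot.grab_frame(n)); C=cal(n); print(n,C[0],-C[1].T@C[2])
print(robot.observe())
E
```

```text
top {'vertical_fov': 51.70077260974288, 'cx': 317.989419346822, 'cy': 242.97328004550818, 'k1': -0.06488977831939431, 'rvec': array([ 2.19801976, -2.14602338,  0.09262161]), 'tvec': array([0.06382134, 0.57251563, 1.08471215])} [0.47006959 0.0700056  1.13251118]
scene {'vertical_fov': 42.16826768144877, 'cx': 325.55852519714733, 'cy': 217.25614666283963, 'k1': -0.13319427038264725, 'rvec': array([ 2.07605307,  1.44917824, -0.52417285]), 'tvec': array([-0.25417281, -0.32733422,  1.43086404])} [ 1.17869577 -0.15487258  0.89767154]
{'time': 0.1, 'q': array([-8.28905755e+01,  5.99545097e+00,  5.53424128e+00,  8.96041882e+01,
       -1.68132093e-03,  7.75257969e+01]), 'qvel': array([ 0.0709848 , -0.12554576,  0.11095307, -0.09521049,  0.00849107,
       -0.08488779]), 'joint_torque': array([ 5.52427926e-03, -5.58203852e+01,  5.04723251e+01,  1.29082191e-02,
       -2.45935516e-04, -4.41082690e-06]), 'tool_pos': array([ 0.20107793, -0.56509434,  0.30322363]), 'tcp_rot': array([-1.79935783e+02, -1.24843109e-02,  1.95836216e+01]), 'ft_force': array([-0.34634483,  0.45648424, -0.38086178]), 'torque': array([-0.00109349,  0.00551273, -0.01900815]), 'gripper_width': 0.08551859770396485}
```

View pics/top1.png

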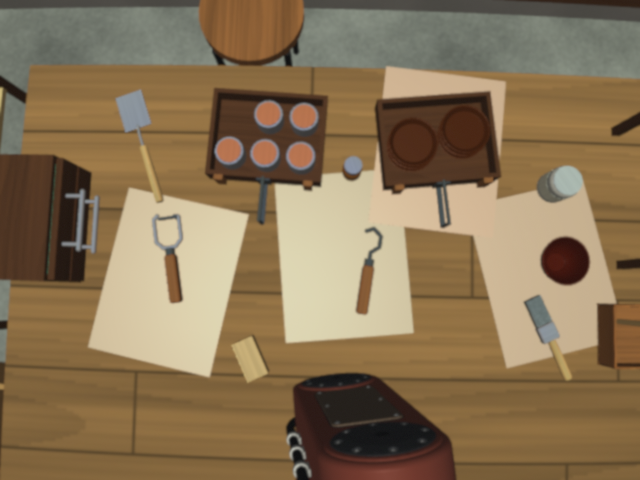

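View pics/scene1.png

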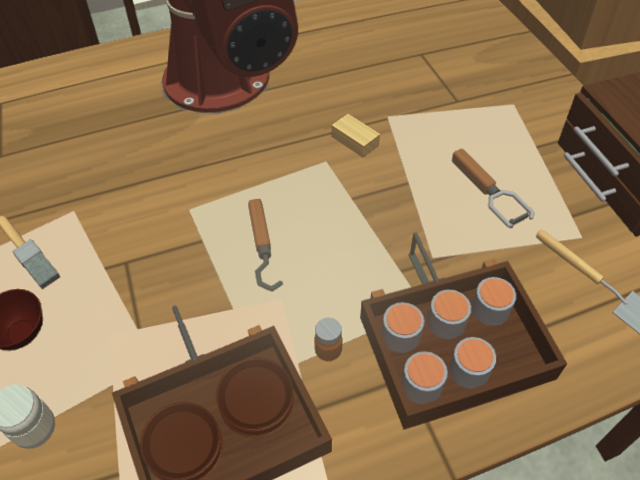

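Run:
```python
from h import *
I=cv2.imread("pics/top1.png");S=cv2.imread("pics/scene1.png")
a=cv2.resize(I[205:310,130:205],None,fx=5,fy=5,interpolation=2)
b=cv2.resize(I[170:235,395:480],None,fx=5,fy=5,interpolation=2)
c=cv2.resize(S[300:370,150:220],None,fx=3,fy=3,interpolation=2)
o=np.zeros((600,800,3),np.uint8);o[:525,:375]=a;o[:325,375:800]=b;o[330:540,380:590]=c
cv2.imwrite("pics/crop1.png",o)
C=cal("top")
for n,u,v,z in(("hb",176,301,.03),("hf",169,253,.03),("bar",445,223,.06),("strap",441,188,.048)):print(n,pix2w(C,u,v,z))
```

```text
hb [0.43318065 0.39063384 0.03      ]
hf [0.53991313 0.41167483 0.03      ]
bar [ 0.61823935 -0.19964965  0.06      ]
strap [ 0.69837086 -0.19382487  0.048     ]
```

View pics/crop1.png

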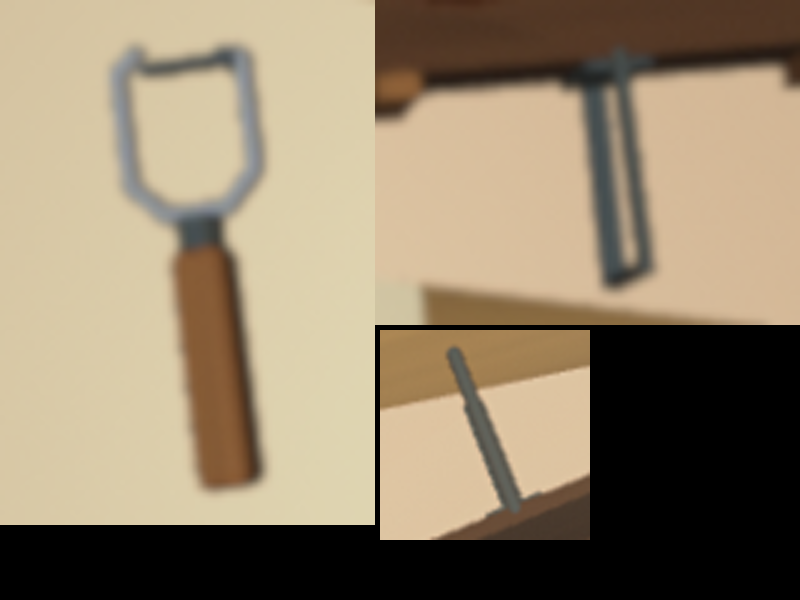

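Run:
```python
from h import *
import pickle
out={}
for n,p,y in(("br",[.52,-.2,.28],4),("hk",[.45,.393,.28],11)):
    robot.move_pose(p,[180,0,y]); robot.pause(.3)
    C=cal("wrist"); I=robot.grab_frame("wrist"); out[n]=C; cv2.imwrite(f"pics/{n}.png",I)
    o=robot.observe();print(n,o["time"],o["q"].round(1),o["tool_pos"].round(4),(-C[1].T@C[2]).round(3))
pickle.dump(out,open("cal.pkl","wb"))
```

```text
br 2.2167 [-34.5  -1.7  -4.8  87.   -0.  141.5] [ 0.5199 -0.2003  0.28  ] [ 0.593 -0.196  0.35 ]
hk 6.9417 [  28.6    5.3    2.4   87.1   -0.  -162.4] [0.45  0.393 0.28 ] [0.522 0.406 0.35 ]
```

View pics/br.png

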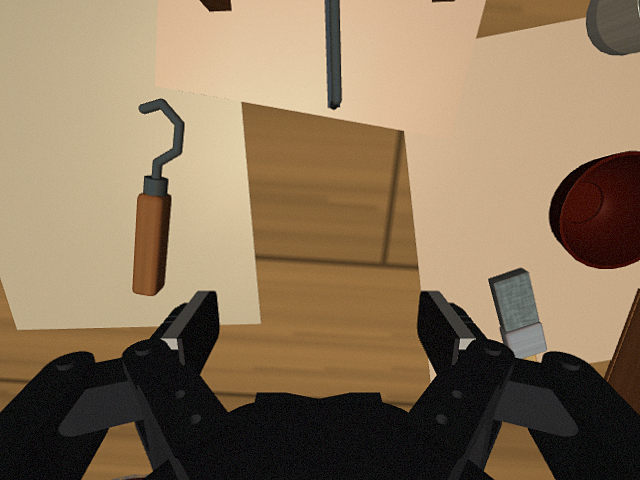

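View pics/hk.png

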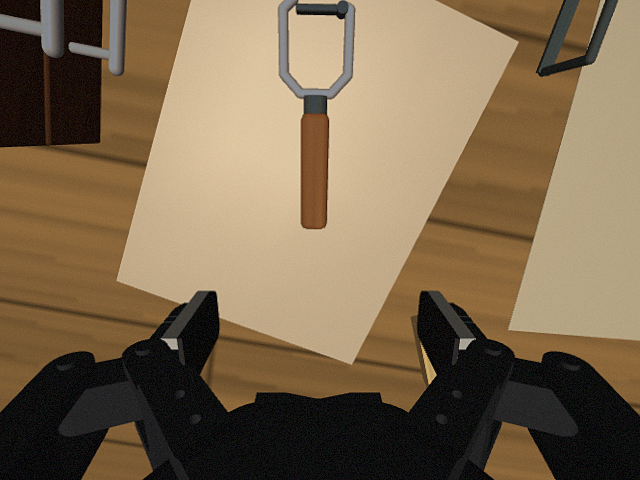

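Run:
```python
from h import *
import pickle
K=pickle.load(open("cal.pkl","rb"))
A=cv2.imread("pics/br.png")[0:120,290:380];B=cv2.imread("pics/hk.png")[0:120,265:365]
a=cv2.resize(A,None,fx=4.0,fy=5,interpolation=2);b=cv2.resize(B,None,fx=4.0,fy=5,interpolation=2)
cv2.imwrite("pics/crop2.png",np.hstack([a,b]))
C=K["hk"]
for n,u,v,z in(("hb",314.3,228.5,.027),("hf",314.8,113,.03),("sL",284,45,.015),("sR",350,45,.015),("web",315,95,.015)):print(n,pix2w(C,u,v,z))
C=K["br"]
for n,u,v,z in(("bar0",334,107,.06),("bar1",334,107,.0)):print(n,pix2w(C,u,v,z))
```

```text
hb [0.43338089 0.39270317 0.027     ]
hf [0.53951853 0.41249037 0.03      ]
sL [0.59130947 0.45042205 0.015     ]
sR [0.60249644 0.39280095 0.015     ]
web [0.55579038 0.41554427 0.015     ]
bar0 [ 0.61506415 -0.20733493  0.06      ]
bar1 [ 0.61958424 -0.20973892  0.        ]
```

View pics/crop2.png

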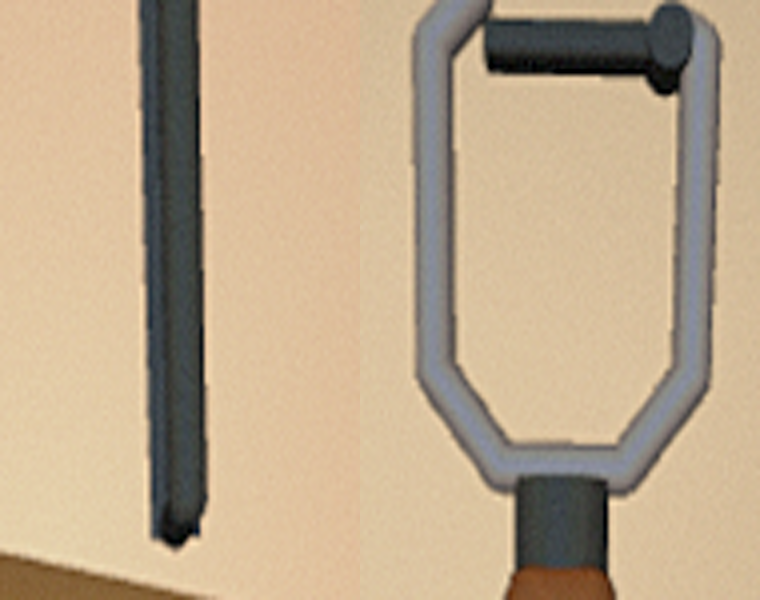

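Run:
```python
from h import *
import pickle
C=pickle.load(open("cal.pkl","rb"))["br"]
T=cal("top")
for n,u,v,z in(("near top",336.2,103,.06),("ovh far",334.7,5,.06),("near bot",333.5,108.5,.002)):print(n,pix2w(C,u,v,z))
for n,u,v,z in(("top: near top",449.2,223.6,.06),("far",444.4,182,.06),("strap near",442.4,226.5,.004),("strap far",438.9,186,.004)):print(n,pix2w(T,u,v,z))
```

```text
near top [ 0.61820308 -0.20885119  0.06      ]
ovh far [ 0.68678729 -0.20197161  0.06      ]
near bot [ 0.61803729 -0.20928776  0.002     ]
top: near top [ 0.61714566 -0.20891329  0.06      ]
far [ 0.70951567 -0.1984953   0.06      ]
strap near [ 0.61770255 -0.2076985   0.004     ]
strap far [ 0.71221898 -0.19963331  0.004     ]
```

```bash
cat >> h.py <<'E'
bar=np.array([.622,-.2085]); YB=5.7; GX=.025; ZG=.077
def tcp(xb,up,yl=0.0):  # TCP pose with the bar at (xb,yl) in handle frame, underside up
    a=np.radians(YB); d=np.array([np.cos(a),np.sin(a)]); n=np.array([-d[1],d[0]])
    return [*(bar-(xb-GX)*d-yl*n),ZG+up]
E
python3 - <<'E'
from h import *
a=np.radians(10.7); g=np.array([.4868,.4028])+GX*np.array([np.cos(a),np.sin(a)])
robot.move_pose([*g,.2],[180,0,-169.3])
robot.line_to([*g,ZG],vel=.12,guard=15)
robot.set_gripper(.015)
o=robot.observe();print(o["time"],o["gripper_width"],o["tool_pos"],o["ft_force"])
robot.line_to([*g,.2],vel=.15)
p=tcp(.185,.12)
print(robot.ik(p,[180,0,YB-180]))
robot.move_pose(p,[180,0,YB-180])
robot.line_to(tcp(.185,.005),vel=.1,guard=15)
robot.pause(.2)
o=robot.observe();print(o["time"],o["q"].round(1),o["gripper_width"],o["tool_pos"],tcp(.185,.005),o["ft_force"])
T=robot.grab_frame("top");S=robot.grab_frame("scene")
b=cv2.resize(T[160:310,395:480],None,fx=4,fy=4,interpolation=2);c=cv2.resize(S[220:380,110:260],None,fx=3,fy=3,interpolation=2)
im=np.zeros((600,800,3),np.uint8);im[:,:340]=b;im[:480,345:795]=c;cv2.imwrite("pics/pre.png",im)
E
```

```text
11.3333 0.02475320864313942 [0.51160613 0.4075386  0.0773858 ] [0.08331336 0.48880609 2.75485762]
[-40.46196199  -8.70407765 -19.99042149  78.71365615   0.
 -46.16196199]
16.0583 [-40.5  -4.1 -27.9  66.1   0.  -46.2] 0.02503418359663873 [ 0.46303771 -0.22458892  0.0824748 ] [np.float64(0.4627911088062038), np.float64(-0.22439115995898223), 0.082] [-0.00364141 -0.47610813 -2.90683459]
```

View pics/pre.png

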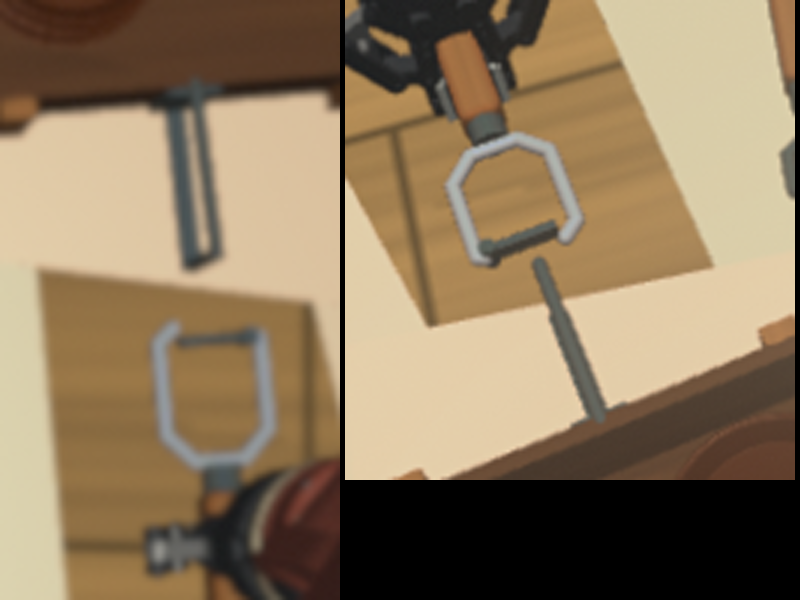

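Run:
```python
from h import *
T=cal("top"); f=lambda x,y,z:pix2w(T,395+x/4,160+y/4,z)
a=np.radians(YB); d=np.array([np.cos(a),np.sin(a)]); n=np.array([-d[1],d[0]])
tp=robot.observe()["tool_pos"][:2]; h=tp-GX*d
for nm,x,y,z in(("sL",158,390,.02),("sR",267,390,.02),("neck",222,478,.02),("gateL",178,341,.02),("gateR",250,338,.02),("webL",196,462,.02),("webR",240,460,.02),("bartop",217,252,.06),("barbot",190,266,.002)):
    w=f(x,y,z)[:2]; print(nm,w.round(4),"handle:",((w-h)@d).round(4),((w-h)@n).round(4))
```

```text
sL [ 0.5447 -0.1859] handle: 0.1102 0.0303
sR [ 0.5462 -0.2479] handle: 0.1055 -0.0315
neck [ 0.496  -0.2223] handle: 0.0581 -0.0011
gateL [ 0.5727 -0.1972] handle: 0.137 0.0163
gateR [ 0.5754 -0.2382] handle: 0.1356 -0.0248
webL [ 0.5047 -0.2076] handle: 0.0682 0.0127
webR [ 0.5063 -0.2325] handle: 0.0674 -0.0123
bartop [ 0.6185 -0.209 ] handle: 0.1813 -0.0001
barbot [ 0.618  -0.2084] handle: 0.1809 0.0006
```

Run:
```python
from h import *
R=[180,0,YB-180]
print(robot.line_to(tcp(.14,.005),vel=.08,guard=30),robot.observe()["ft_force"])
print(robot.line_to(tcp(.084,.005),vel=.05,guard=30))
robot.pause(.3)
o=robot.observe();print(o["time"],o["gripper_width"],o["tool_pos"],tcp(.084,.005),o["ft_force"])
T=robot.grab_frame("top");S=robot.grab_frame("scene")
b=cv2.resize(T[160:310,395:480],None,fx=4,fy=4,interpolation=2);c=cv2.resize(S[240:360,110:222],None,fx=4,fy=4,interpolation=2)
im=np.zeros((600,800,3),np.uint8);im[:,:340]=b;im[:480,345:793]=c;cv2.imwrite("pics/in.png",im)
```

```text
False [-3.19377114 -1.5538538  -1.27764728]
False
18.4333 0.02497360253698635 [ 0.56320796 -0.2144068   0.08205157] [np.float64(0.5632917213722877), np.float64(-0.21435986523487469), 0.082] [ 0.33814741 -0.09328328 -1.98716081]
```

View pics/in.png

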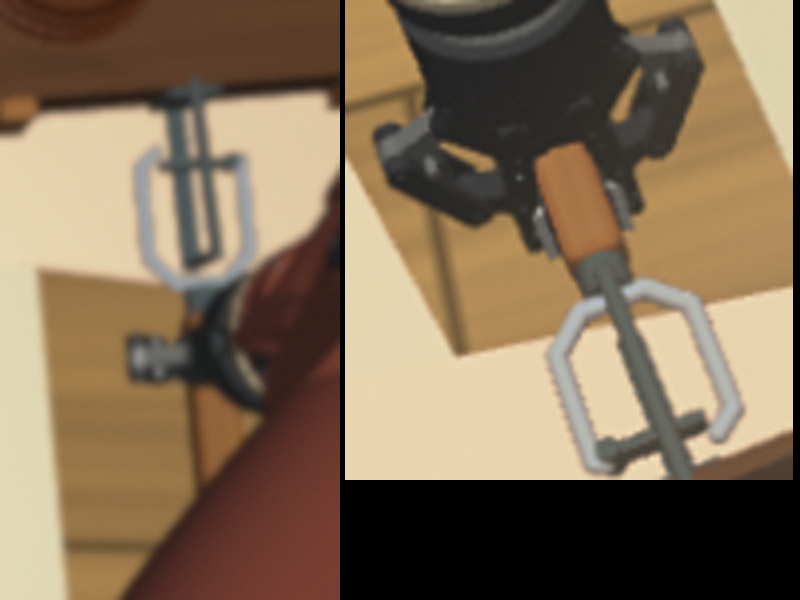

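Run:
```python
from h import *
print(robot.line_to(tcp(.084,-.001),vel=.03,guard=8))
robot.set_gripper(.07); robot.pause(.2)
p=tcp(.084,0); robot.line_to([p[0],p[1],.25],vel=.12)
robot.move_pose([.3,-.4,.3],[180,0,YB-180]); robot.pause(.3)
o=robot.observe();print(o["time"],o["tool_pos"],o["gripper_width"])
T=robot.grab_frame("top");S=robot.grab_frame("scene")
b=cv2.resize(T[160:310,395:480],None,fx=4,fy=4,interpolation=2);c=cv2.resize(S[240:360,110:222],None,fx=4,fy=4,interpolation=2)
im=np.zeros((600,800,3),np.uint8);im[:,:340]=b;im[:480,345:793]=c;cv2.imwrite("pics/end.png",im)
```

```text
True
22.6083 [ 0.30054252 -0.39968686  0.29983796] 0.06988890529464369
```

View pics/end.png

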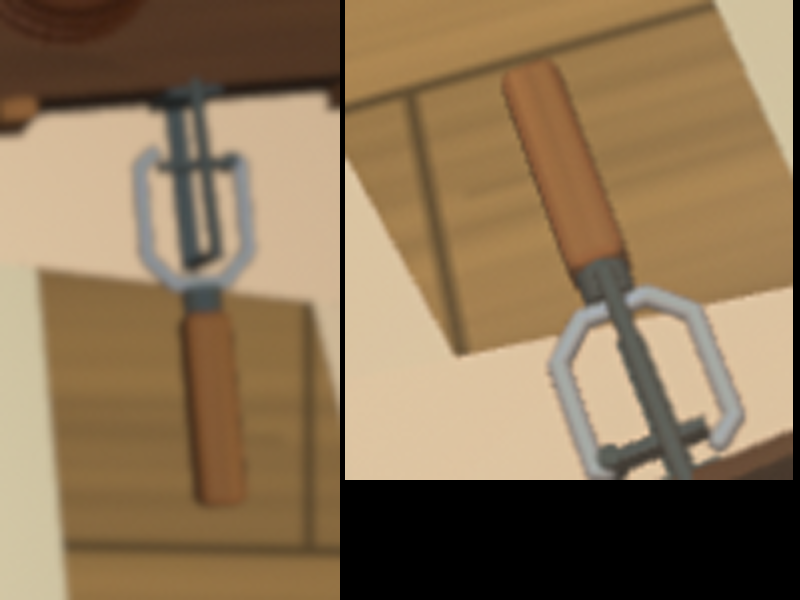

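The final pictures show the handle flat on the bench, the bar just ahead of the back web, and the gate shut across the mouth.

```bash
python3 -c "
from plant import robot
robot.job_done()"
```

```text
the job is handed in; nothing more can be done
```

The snap-hook handle is clipped onto the upright bar of the tray carrier's bracket, released, and the job is handed in (about 23 s on the robot's clock, limit 38 s).

- **What I did:** I located the handle and the bar with the top and wrist cameras. I gripped the handle about 25 mm ahead of its centre and lined it up in front of the bar. I pushed with the underside about 5 mm above the bench, lowered the handle until it touched down, let go and moved the arm away. Neither push move tripped its 30 N force guard.
- **Last checks:** The final top and scene pictures show the bar inside the bow near the back web, the gate shut across the mouth and the handle flat on the bench. These checks were by eye; I did not measure the gate angle, the tilt or the final bar position.
- **Disagreement:** Before the push, the top camera put the hook about 4 mm further back along its axis than the wrist-camera estimate, and about 1 mm off sideways. Both were within the 6 mm tolerance, so I only aimed about 3 mm deeper than the nominal point.

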